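# Eject the test puck through the press guard

## Robot

A 7-joint arm with a two-finger parallel gripper is mounted at the origin on the work surface. World frame = base frame: x ahead of the robot, y to its left, z up, the work surface at z = 0. Lengths are in m, angles in degrees, forces in N, time in s.
With the tool pointing down it reaches from about 0.425 to 0.875 m from the base axis. Payload 8.4 kg.
Tool frame: the origin (TCP) lies between the finger pads; the fingertips stand 17 mm ahead of it and the grasp point (between the pads) lies 2 mm behind it (tcp_to_tips is the distance from the TCP to the fingertips, in m); x points along the fingers, z is the direction in which the jaws open and shut, and the axes are right-handed (so a half turn about x gives the same grasp; the last joint's range is limited). The gripper opens to 85 mm and grips with 20 to 120 N. Pads are 22 mm wide; open, the fingers measure 114 mm over their backs; the gripper's body (76 mm by 85 mm) begins 54 mm behind the grasp point. The pads swing forward as they close: fully open they stand 13 mm farther back than shut.
Start: joints at [67.483, 19.091, 2.286, 83.961, -0.768, 76.965, -3.352], TCP at [0.188, -0.622, 0.248] pointing down, gripper open.
Joint ranges: [-147.57, 147.57], [-21.85, 119.76], [-74.77, 79.35], [14.55, 137.4], [-85.83, 265.84], [4.83, 119.75], [-152.11, 152.11]. Speed limits (degrees/s): [127.2, 127.2, 159.86, 159.86, 180, 180, 180].

## Interface

Orientations are given as a 3x3 rotation matrix whose columns are the frame's x, y, z axes.
In Python, from rig import get_state, capture, close_job, tcp_to_tips gives the robot as it stands.
- The arm moves only by the tool arm_command, never from a script. Its argument "steps" is a list of rows, each an object with "dp": the shift along the tool's x, y, z in m, a list of three; "rotation": the turn, a rotation vector about the tool's x, y, z in degrees, a list of three. In form: [{"dp": [tx, ty, tz], "rotation": [ax, ay, az]}, ...]. A call has 1 to 20 rows; each row shifts and turns the pose as measured when the row begins, along the tool's axes as they then stand; what a row does not reach is not made up. A row lasts 1/10 s, in which the tool goes at most 50 mm and 8.59 degrees, less where a joint would pass 70% of its speed; a pose out of reach is approached as far as the arm can. A call with a gripper value outside its range is refused whole. "gripper" is the finger opening in m, from 0 to 0.0854, set as the call begins (left out, the last holds). The fingers move at their own pace and stop on an object; "newtons" is the grip in N (left out, the last holds). Time passes only in rows, so rows that do not move let the fingers close. It gives the time, the measured TCP pose, the force and the opening at its end, in the units of the state.
- get_state(): the state, without advancing time (a new reading comes with each control period).
- capture(name): name is "side" or "top" or "wrist"; returns a dict with "pixels" (384x512x3 uint8, red, green, blue), "mtx" (3x3 intrinsics, pixels), "distortion" ([k1, k2, p1, p2, k3] as OpenCV has them; the pictures are not rectified), "R" (3x3) and "t" (3): a world point X has camera coordinates R X + t. Camera axes: x right, y down, z forward; pixel columns grow to the right and rows downward; lengths in m; the calibration is good to about 2 mm. A picture is of the moment at which its call begins. There is no depth.
- close_job(): hands the job in, once; it reports no verdict.
The state is a dict: "time_s": time; "joint_pos": joint angles; "qvel": joint speeds; "joint_efforts": joint torques, N m; "eef_pos": TCP position; "ee_rot": TCP orientation; "ft_force": force on the tool from outside, world axes, zero at the start; "moment": the same for the moment, N m; "width": finger opening in m.
Only numpy, scipy, OpenCV 4.12 (cv2) and the standard library are available. Lean on these libraries where they do the work, as an engineer would, in place of code of your own. Each camera call takes 0.05 s, during which the arm holds its last target. There are 200 camera calls.

## Task

The bench press has finished a test puck: reach through the hand opening in its yellow guard and press the red ejector paddle smoothly all the way down, so that the puck rises out of the die and stays standing there, then take the hand back out. Do not touch the guard at all, do not touch or throw out the puck, and leave the loose things on the bench where they are; nothing needs gripping and nothing is to be lifted by hand.

Things in the scene. Friction and masses are not known exactly. Their poses are not given: they have to be found in the camera images.
- press: Grey C-frame bench press, fixed, 270 mm deep, 200 mm wide, 480 mm high. Origin on the bench under the axis of the die; its own -x points to its front (the lever side), z up. The steel die (110 x 110 mm, top 140 mm above the bench) is on that axis under the raised punch; the column stands behind it.
- guard: Fixed guard round the press's front: yellow bars, clear panels, 264 mm wide. Axes as the press, origin on the bench, up to 12 mm sideways (own y) of the press's. A clear apron 4 mm thick slopes up 12 deg to the die, from 285 mm in front of the origin (91 mm high) to 70 mm in front (136 mm high), where a screen rises to 343 mm. Front and sides are closed; the only way in is the hand opening.
- window (a point): Centre of the hand opening in the apron, in the plane of the apron's top face: 184 mm in front of the guard's origin, 112 mm above the bench. A rectangle 96 mm along the slope (own x) by 124 mm across (own y), edged by a flat yellow frame 14 mm wide, flush with the apron. The axes are those of the guard.
- paddle (a point): Red pressing plate on the front end of the ejector lever, 40 (along the lever) x 36 x 10 mm. The point is the centre of its top face. At rest the top is about 101 mm above the bench (11 mm below the apron's top face), the front leaning up 0.125 rad. Pressed home it is 30 mm lower, leaning down as much, at the same place from above, about 184 mm in front of the press's axis.
- lever (a joint): Angle of the ejector lever: 0 at rest, 0.25 rad fully down against its stop; the paddle is 120 mm from the pivot. It takes 6 to 10 N at the paddle, stays where it is left, and lifts the puck 60 mm per rad.
- puck: Round grey mortar puck, 50 mm across, 25 mm high, loose in the 52 mm bore of the die. Origin at the centre of its underside: 110 mm above the bench at the start (top 5 mm below the die's top), 125 mm when ejected.
- dry_puck: Loose pale finished puck on the bench, 50 mm across, 25 mm high; origin at the centre of its underside.
- tamper: Loose brass hand tamper standing on its foot, 44 mm across, 90 mm high; origin under its foot.
- jar: Loose small jar with a white cap, 48 mm across, 70 mm high; origin at the centre of its underside.
- brush: Loose hand brush lying on the bench, about 160 mm long along its x; origin on the bench under its middle.
Things that resemble listed ones, but are neither listed nor needed, are in the scene too. Leave any blue, orange or purple look-alike of the puck alone.

How it is judged (in metres and radians):
On the way:
1. the fingers press the paddle right down (contact force between the fingers and lever_c0 above 1 N and value of joint lever above 0.225 rad), for 0.1 s.
At the end, for the whole second after the job is handed in: The lever is down to within 0.025 rad of its stop, and the puck rests upright in the mouth of the die, raised by 12.5 mm or more, within 5 mm of the die's axis and tilted less than 0.12 rad (value of joint lever above 0.225 rad and z of puck in the frame of press between 0.1225 and 0.13 m and horizontal distance between puck and press below 0.005 m and angle between puck's own z axis and vertical below 0.12 rad and linear speed of puck below 0.01 m/s); the robot touches nothing.
It fails at once if the guard is touched (contact force between any of the fingers, the arm and guard above 0.3 N).
It fails at once if the puck is touched by the robot (contact force between any of the fingers, the arm and puck above 0.3 N).
It fails at once if the puck is thrown up or lifted out of the die (z of puck in the frame of press above 0.135 m).
It fails at once if a loose thing on the bench is pushed or lifted by more than 10 mm (distance of any of dry_puck, tamper, jar, brush from where it was at the start of the episode above 0.01 m).
It also fails if it takes over 38 s, if anything falls off the work surface, if the arm or the gripper's body presses on something with over 40 N, if the wrist force passes 120 N, or if a joint passes its speed limit or range.

## Working session

There is one attempt and no reset: what is moved stays moved. The work goes in short steps, Python scripts to look and compute and a tool call to move; the robot and the scene stay as the last step left them, time stands still between calls to the robot, and variables do not carry over. Pictures are saved under pics/ and viewed, about 8 in all and at most 12, crops included, and the job is handed in when it is done.

Besides the shell and the picture viewer there is one more tool, called as name(argument=value, ...) on one line, values as JSON. arm_command: Moves the arm, as the interface text tells. Its arguments: {"type":"object","properties":{"steps":{"type":"array"},"gripper":{"type":"number"},"newtons":{"type":"number"}},"required":["steps"]}

```bash
ls; mkdir -p pics
python3 - <<'E'
from rig import *
import cv2,pickle
s=get_state();print(s, tcp_to_tips)
for n in("side","top"):
    c=capture(n);pickle.dump(c,open(f"{n}0.pkl","wb"));cv2.imwrite(f"pics/{n}0.png",c["pixels"][:,:,::-1])
    print(n,c["mtx"],c["distortion"],c["R"],c["t"])
E
```

```text
pics
{'time_s': 0.0, 'joint_pos': array([67.48294644, 19.13074694,  2.28285614, 84.0139564 , -0.76744062,
       76.96744731, -3.35173841]), 'qvel': array([-0.00751622, -0.09877894, -0.1102669 ,  0.10197074,  0.12736158,
       -0.05368647,  0.02660483]), 'joint_efforts': array([ 7.87632653e-04, -6.58546829e+01,  1.36622362e+00, -4.05560803e+01,
        1.68742362e-02,  1.23174879e-02, -8.72707773e-06]), 'eef_pos': array([ 0.18808606, -0.62170783,  0.24740751]), 'ee_rot': array([[-5.93505881e-04,  9.57147403e-01,  2.89600581e-01],
       [ 1.58427775e-03,  2.89601168e-01, -9.57146098e-01],
       [-9.99998569e-01, -1.09264081e-04, -1.68826733e-03]]), 'ft_force': array([ 0.54446135, -0.46272654, -0.22548755]), 'moment': array([0.03649556, 0.00363166, 0.04461934]), 'width': 0.08546774701383986} 0.017
side [[465.208294     0.         254.55788662]
 [  0.         465.208294   190.71820928]
 [  0.           0.           1.        ]] [-0.07117587  0.          0.          0.          0.        ] [[-0.0893785  -0.99596548 -0.00801477]
 [-0.94156934  0.0871152  -0.32535845]
 [ 0.32474399 -0.02153359 -0.94555679]] [0.08058416 0.59326702 0.96222231]
top [[410.51061621   0.         254.85751671]
 [  0.         410.51061621 189.31349971]
 [  0.           0.           1.        ]] [0.04799561 0.         0.         0.         0.        ] [[-0.01914237 -0.99979867 -0.00601619]
 [-0.98930056  0.01981113 -0.14454036]
 [ 0.14463044  0.00318498 -0.98948062]] [0.05124009 0.57027997 1.03878402]
```

View pics/side0.png

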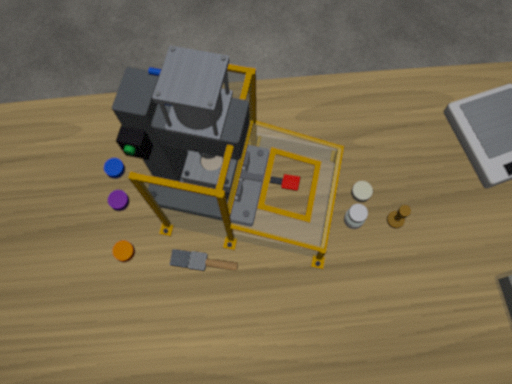

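View pics/top0.png

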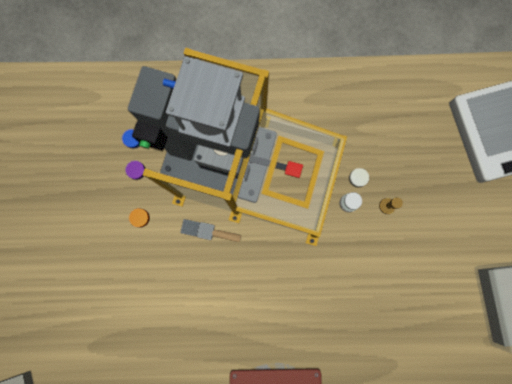

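Side view: red paddle at (290,183), inside the yellow window frame. Top view: paddle (294,169), with the press front facing image right (about -y). The jar, dry puck and tamper stand just in front of the guard, at (351,202), (359,177) and (390,205). The blue, purple and orange pucks on the left are decoys. The paddle is the only red part inside the frame; the brownish-red block at the bottom (275,376) is the only other reddish thing. Next I measure and make a close crop.

```bash
cat > h.py <<'E'
import numpy as np,cv2
from scipy.optimize import least_squares
def proj(c,X): return cv2.projectPoints(np.asarray(X,float).reshape(-1,1,3),cv2.Rodrigues(c["R"])[0],c["t"],c["mtx"],np.array(c["distortion"]))[0].reshape(-1,2)
def ray(c,uv,z):
    n=cv2.undistortPoints(np.array(uv,float).reshape(-1,1,2),c["mtx"],np.array(c["distortion"])).reshape(-1,2)
    d=np.c_[n,np.ones(len(n))]@c["R"]; o=-c["R"].T@c["t"]
    return o+d*((z-o[2])/d[:,2])[:,None]
def hsv(c): return cv2.cvtColor(np.ascontiguousarray(c["pixels"]),cv2.COLOR_RGB2HSV)
def yellow(c): h=hsv(c); return ((h[...,0]>17)&(h[...,0]<32)&(h[...,1]>190)&(h[...,2]>100)).astype(np.uint8)*255
def red(c): h=hsv(c); return (((h[...,0]<6)|(h[...,0]>174))&(h[...,1]>190)&(h[...,2]>90)).astype(np.uint8)*255
def Rz(a): return np.array([[np.cos(a),-np.sin(a),0],[np.sin(a),np.cos(a),0],[0,0,1]])
ta=np.radians(12)
def win(p,hx,hy): # corners of rectangle hx,hy (half) about window centre; p=x,y,yaw of guard
    L=np.array([[-.184+sx*hx*np.cos(ta),sy*hy,.112+sx*hx*np.sin(ta)] for sx,sy in((-1,-1),(-1,1),(1,1),(1,-1))])
    return L@Rz(p[2]).T+[p[0],p[1],0]
E
python3 - <<'E'
from h import *
import pickle
C={n:pickle.load(open(n+"0.pkl","rb")) for n in("side","top")}
out=[]
obs={}
for n,c in C.items():
    m=red(c);k,l,st,ce=cv2.connectedComponentsWithStats(m)
    for i in range(1,k):
        if st[i,4]>40: print(n,"red",ce[i],st[i],ray(c,ce[i],.101))
    y=yellow(c);cs,h=cv2.findContours(y,cv2.RETR_CCOMP,cv2.CHAIN_APPROX_NONE)
    b=(290,183) if n=="side" else (294,169)
    vis=c["pixels"].copy()
    for q,hh in zip(cs,h[0]):
        if hh[3]>=0 and cv2.contourArea(q)>800 and cv2.pointPolygonTest(q,b,False)>0:
            box=cv2.approxPolyDP(cv2.convexHull(q),6,True).reshape(-1,2);print(n,cv2.contourArea(q),box.tolist()); obs[n]=q.reshape(-1,2)
            print(ray(c,cv2.boxPoints(cv2.minAreaRect(q)),.112).round(4))
    x0,y0=b[0]-75,b[1]-65
    out.append(cv2.resize(vis[y0:y0+130,x0:x0+125],None,fx=3.1,fy=3.1,interpolation=cv2.INTER_CUBIC))
cv2.imwrite("pics/crop0.png",np.hstack(out)[:,:,::-1])
pickle.dump(obs,open("obs.pkl","wb"))
E
```

```text
side red [290.34821429 181.87946429] [282 175  18  15 224] [[ 0.61142158 -0.05719146  0.101     ]]
side 2263.0 [[277, 153], [315, 166], [305, 215], [263, 203]]
[[ 0.5546  0.0136  0.112 ]
 [ 0.6836 -0.0262  0.112 ]
 [ 0.6508 -0.1239  0.112 ]
 [ 0.524  -0.0805  0.112 ]]
top red [294.26086957 165.86956522] [287 163  15   9  46] [[ 0.61981694 -0.059888    0.101     ]]
```

View pics/crop0.png

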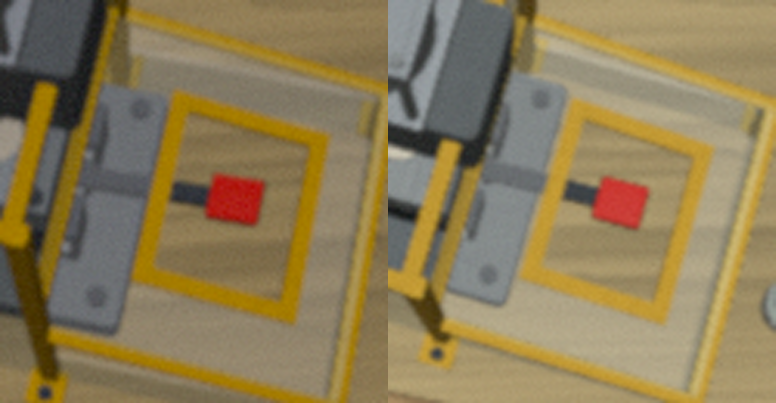

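The crop confirms a single red paddle on its dark lever, well inside the window frame. I fit the guard and the paddle jointly in both views.

```bash
cat > fit.py <<'E'
from h import *
from scipy.optimize import minimize
def score(c):
    p=cv2.GaussianBlur(c["pixels"],(3,3),0).astype(float); return (p.max(2)-p.min(2))/(p.max(2)+1), (p[...,0]-p[...,1])/(p[...,0]+1)
def mask(c,polys,S=8):
    m=np.zeros((384,512),np.float32); uv=[proj(c,P) for P in polys]
    a=np.floor(uv[0].min(0)).astype(int)-4; b=np.ceil(uv[0].max(0)).astype(int)+5
    M=np.zeros(((b-a)[::-1]*S),np.uint8)
    for i,u in enumerate(uv): cv2.fillPoly(M,[np.round(((u-a+.5)*S)*16).astype(np.int32)],255*(i==0),shift=4)
    M=cv2.resize(M,tuple((b-a).tolist()),interpolation=cv2.INTER_AREA)/255.
    m[a[1]:b[1],a[0]:b[0]]=M; return m
def cost(C,S,polys):
    t=0
    for c,s in zip(C,S):
        m=mask(c,polys); d=cv2.dilate(m,np.ones((7,7)))-m
        t-=(m*s).sum()/m.sum()-(d*s).sum()/d.sum()
    return t
def pad(p,L=(.02,.018),q=.125,z=.101):  # p: world x,y, yaw ; top face at angle (front up=+q)
    l=np.array([[sx*L[0]*np.cos(q),sy*L[1],z-sx*L[0]*np.sin(q)] for sx,sy in((-1,-1),(-1,1),(1,1),(1,-1))])
    return l@Rz(p[2]).T+[p[0],p[1],0]
def run(f,p0): 
    sx=np.vstack([p0]+[np.add(p0,d) for d in np.diag([.012,.012,.08])])
    return minimize(f,p0,method="Nelder-Mead",options=dict(initial_simplex=sx,xatol=1e-5,fatol=1e-6))
E
python3 - <<'E'
from fit import *
import pickle
C=[pickle.load(open(n+"0.pkl","rb")) for n in("side","top")]
S=[score(c) for c in C]
# yaw: own -x approx world (-.26,-.97)-> own x=(.26,.97)
yaw=np.arctan2(.97,.26); pc=np.array([.607,-.058])
g0=[*(pc+.184*np.array([np.cos(yaw),np.sin(yaw)])),yaw]
for idx in([0,1],[0],[1]):
    r=run(lambda p:cost([C[i] for i in idx],[S[i][0] for i in idx],[win(p,.062,.076),win(p,.048,.062)]),g0)
    g=r.x; w=win(g,0,0)[0]
    r2=run(lambda p:cost([C[i] for i in idx],[S[i][1] for i in idx],[pad(p)]),[*w[:2],g[2]])
    q=r2.x
    rel=Rz(g[2]).T[:2,:2]@(q[:2]-w[:2])
    print(idx,"guard",g.round(4),np.degrees(g[2]).round(2),"win",w.round(4),r.fun.round(3),"pad",q.round(4),np.degrees(q[2]).round(2),r2.fun.round(3),"pad in win",rel.round(4))
E
```

```text
[0, 1] guard [0.6586 0.1212 1.2649] 72.47 win [ 0.6032 -0.0542  0.112 ] -0.881 pad [ 0.6121 -0.0568  1.2241] 70.14 -1.078 pad in win [ 0.0002 -0.0093]
[0] guard [0.6561 0.1221 1.2783] 73.24 win [ 0.603  -0.0541  0.112 ] -0.526 pad [ 0.6118 -0.0564  1.2652] 72.49 -0.581 pad in win [ 0.0003 -0.0091]
[1] guard [0.6563 0.1218 1.2773] 73.18 win [ 0.6031 -0.0543  0.112 ] -0.35 pad [ 0.6125 -0.0569  1.241 ] 71.1 -0.497 pad in win [ 0.0002 -0.0098]
```

arm_command(steps=[{"dp": [0,0,0],"rotation": [-8,0,0]},{"dp": [0,0,0],"rotation": [-8,0,0]},{"dp": [0,0,0],"rotation": [-8,0,0]},{"dp": [0,0,0],"rotation": [-8,0,0]},{"dp": [0,0,0],"rotation": [-8,0,0]},{"dp": [0,0,0],"rotation": [-8,0,0]},{"dp": [0,0,0],"rotation": [-8,0,0]},{"dp": [0,0,0],"rotation": [0,0,7]},{"dp": [0,0,0],"rotation": [0,0,0]}], gripper=0)

```text
time_s: 1.0
eef_pos: [0.1876, -0.6183, 0.2416]
ee_rot: [[0.028, 0.253, 0.967], [0.133, 0.958, -0.254], [-0.991, 0.136, -0.006]]
ft_force: [-0.8, -0.5, -0.6]
width: 0.0
```

```bash
cat > go.py <<'E'
import sys
from h import *
from rig import get_state
from scipy.spatial.transform import Rotation as Ro
PX,PY=.612,-.0567; yaw=np.radians(73.1); lean=np.radians(7)
ex=np.array([np.cos(yaw),np.sin(yaw),0]); ey=np.array([-np.sin(yaw),np.cos(yaw),0])
def main(tipz,fx=0.,lean=lean):
    s=get_state(); R=np.array(s["ee_rot"]); p=np.array(s["eef_pos"])
    x=np.array([0,0,-np.cos(lean)])+np.sin(lean)*ex; z=-ey; T=np.c_[x,np.cross(z,x),z]
    tip=np.array([PX,PY,tipz])+fx*ex; tcp=tip-.017*x
    print("t",s["time_s"],"tcp",p.round(4),"tips",(p+.017*R[:,0]).round(4),"w",round(s["width"],4),"F",s["ft_force"].round(2))
    print("joints",s["joint_pos"].round(1),"target",tcp.round(4),"dp tool",(R.T@(tcp-p)).round(4),"rotvec deg",np.degrees(Ro.from_matrix(R.T@T).as_rotvec()).round(2))
main(*map(float,sys.argv[1:]))
E
python3 go.py .19
```

```text
t 1.0 tcp [ 0.1876 -0.6183  0.2416] tips [ 0.1881 -0.616   0.2248] w 0.0 F [-0.85 -0.53 -0.57]
joints [75.5 24.  -5.9 78.4 -1.8 84.3 55.6] target [ 0.6114 -0.0587  0.2069] dp tool [0.1208 0.6384 0.268 ] rotvec deg [ 2.12 -0.64 -0.79]
```

arm_command(steps=[{"dp": [0.0075,0.04,0.0168],"rotation": [0,0,0]},{"dp": [0.0075,0.04,0.0168],"rotation": [0,0,0]},{"dp": [0.0075,0.04,0.0168],"rotation": [0,0,0]},{"dp": [0.0075,0.04,0.0168],"rotation": [0,0,0]},{"dp": [0.0075,0.04,0.0168],"rotation": [0,0,0]},{"dp": [0.0075,0.04,0.0168],"rotation": [0,0,0]},{"dp": [0.0075,0.04,0.0168],"rotation": [0,0,0]},{"dp": [0.0075,0.04,0.0168],"rotation": [0,0,0]}])

```text
time_s: 1.8
eef_pos: [0.4033, -0.334, 0.2186]
ee_rot: [[0.027, 0.267, 0.963], [0.115, 0.956, -0.269], [-0.993, 0.118, -0.005]]
ft_force: [1.2, -1.1, 0.2]
width: 0.0001
```

```bash
python3 go.py .20
```

```text
t 1.8 tcp [ 0.4033 -0.334   0.2186] tips [ 0.4037 -0.332   0.2017] w 0.0001 F [ 1.25 -1.07  0.18]
joints [ 55.3   8.9 -18.2 100.6  -3.5  73.6  22.7] target [ 0.6114 -0.0587  0.2169] dp tool [0.039  0.3187 0.1265] rotvec deg [ 1.26 -0.43  0.23]
```

arm_command(steps=[{"dp": [0.004,0.04,0.016],"rotation": [0,0,0]},{"dp": [0.005,0.04,0.016],"rotation": [0,0,0]},{"dp": [0.005,0.04,0.016],"rotation": [0,0,0]},{"dp": [0.005,0.04,0.016],"rotation": [0.6,0,0]},{"dp": [0.005,0.04,0.016],"rotation": [0.6,0,0]},{"dp": [0.005,0.04,0.016],"rotation": [0,0,0]},{"dp": [0.005,0.04,0.016],"rotation": [0,0,0]},{"dp": [0,0,0],"rotation": [0,0,0]},{"dp": [0,0,0],"rotation": [0,0,0]}])

```text
time_s: 2.7
eef_pos: [0.5973, -0.0722, 0.2168]
ee_rot: [[0.04, 0.279, 0.96], [0.1, 0.954, -0.281], [-0.994, 0.107, 0.01]]
ft_force: [-0.1, -0.5, -0.5]
width: -0.0002
```

```bash
python3 go.py .19
python3 - <<'E'
from rig import *
import cv2,numpy as np
a=[]
for n in("side","top","wrist"):
    c=capture(n)["pixels"]
    a.append(c)
im=np.hstack([cv2.resize(a[0][20:330,90:400],(400,400)),cv2.resize(a[1][20:330,90:400],(400,400))])
cv2.imwrite("pics/v1.png",im[:,:,::-1]); cv2.imwrite("pics/w1.png",a[2][:,:,::-1])
E
```

```text
t 2.7 tcp [ 0.5973 -0.0722  0.2168] tips [ 0.598  -0.0705  0.1999] w -0.0002 F [-0.11 -0.48 -0.46]
joints [ 31.2  16.3 -30.2  93.5   2.4  70.3 -14.9] target [ 0.6114 -0.0587  0.2069] dp tool [0.0118 0.0158 0.0096] rotvec deg [0.62 0.53 0.86]
```

View pics/v1.png

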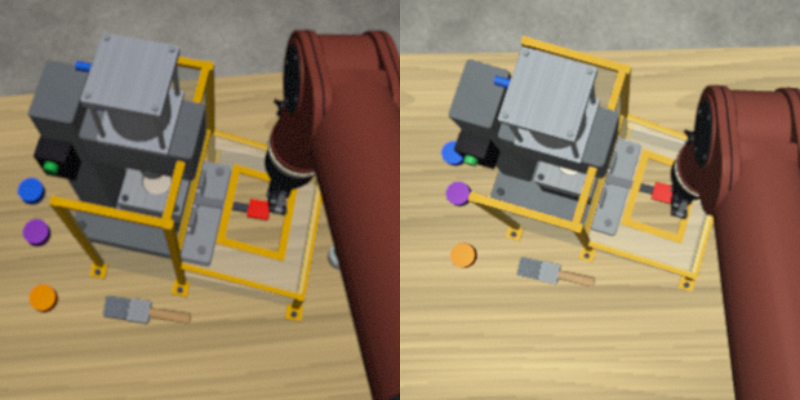

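View pics/w1.png

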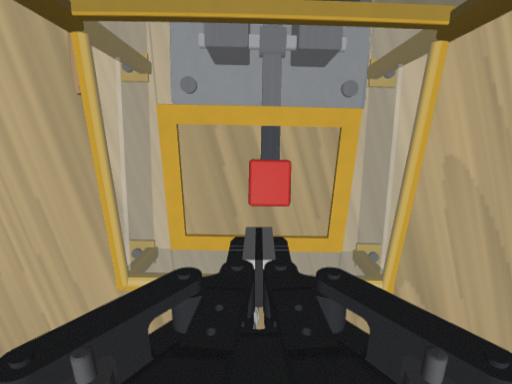

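The wrist view shows the paddle at (270,183) in the middle of the window (frame inner edges x 180–340, y 125–237), with the fingers closed in front of it. I refine with a wrist-camera fit.

Run:
```python
from fit import *
from rig import *
c=capture("wrist");s=score(c)
g0=[.6565,.122,1.277]
m=lambda p:cost([c],[s[0]],[win(p,.062,.076),win(p,.048,.062)])
g=run(m,g0).x
q=run(lambda p:cost([c],[s[1]],[pad(p)]),[.612,-.0567,1.277]).x
w=win(g,0,0)[0]
print(g.round(4),np.degrees(g[2]),w.round(4),q.round(4),np.degrees(q[2]),Rz(g[2]).T[:2,:2]@(q[:2]-w[:2]))
st=get_state(); tip=st["eef_pos"]+.017*np.array(st["ee_rot"])[:,0]; print(proj(c,tip))
```

```text
[0.6587 0.121  1.2637] 72.4031038180308 [ 0.6031 -0.0544  0.112 ] [ 0.6126 -0.0569  1.2761] 73.11456953739565 [ 0.00049961 -0.00982769]
[[257.87242561 243.7623538 ]]
```

arm_command(steps=[{"dp": [0,0.009,0.005],"rotation": [0.6,0.5,0.9]},{"dp": [0,0.009,0.005],"rotation": [0,0,0]},{"dp": [0,0,0],"rotation": [0,0,0]},{"dp": [0,0,0],"rotation": [0,0,0]}])

```text
time_s: 3.3
eef_pos: [0.6123, -0.0625, 0.2196]
ee_rot: [[0.037, 0.298, 0.954], [0.117, 0.947, -0.3], [-0.992, 0.123, 0.0]]
ft_force: [0.6, 0.1, 0.3]
width: 0.0002
```

```bash
sed -i 's/PX,PY=.612,-.0567/PX,PY=.6123,-.0568/' go.py; python3 go.py .12 .002
```

```text
t 3.3 tcp [ 0.6123 -0.0625  0.2196] tips [ 0.6129 -0.0606  0.2028] w 0.0002 F [0.59 0.1  0.26]
joints [ 30.1  18.  -30.2  91.1   2.3  71.2 -16.9] target [ 0.6123 -0.0569  0.1369] dp tool [ 0.0828 -0.0048 -0.0017] rotvec deg [-0.54  0.08 -0.05]
```

arm_command(steps=[{"dp": [0.01,-0.001,0],"rotation": [-0.5,0,0]},{"dp": [0.01,-0.001,0],"rotation": [0,0,0]},{"dp": [0.01,-0.001,0],"rotation": [0,0,0]},{"dp": [0.01,0,0],"rotation": [0,0,0]},{"dp": [0.01,0,0],"rotation": [0,0,0]},{"dp": [0.01,0,0],"rotation": [0,0,0]},{"dp": [0.01,0,0],"rotation": [0,0,0]},{"dp": [0.005,0,0],"rotation": [0,0,0]},{"dp": [0,0,0],"rotation": [0,0,0]}])

```text
time_s: 4.2
eef_pos: [0.6128, -0.0564, 0.136]
ee_rot: [[0.034, 0.289, 0.957], [0.117, 0.95, -0.291], [-0.993, 0.122, -0.002]]
ft_force: [-1.0, 0.8, -0.6]
width: -0.0004
```

```bash
python3 go.py .09 .002
python3 - <<'E'
from rig import *
import cv2,numpy as np
a=[capture(n)["pixels"] for n in("wrist","side")]
im=np.hstack([cv2.resize(a[0],(400,300)),cv2.resize(a[1][110:260,200:400],(400,300))])
cv2.imwrite("pics/v2.png",im[:,:,::-1])
E
```

```text
t 4.2 tcp [ 0.6128 -0.0564  0.136 ] tips [ 0.6134 -0.0544  0.1191] w -0.0004 F [-1.02  0.82 -0.63]
joints [ 29.   22.1 -29.8  96.4   4.5  62.5 -17.7] target [ 0.6123 -0.0569  0.1069] dp tool [ 0.0288 -0.0042 -0.0003] rotvec deg [-0.02 -0.1  -0.01]
```

View pics/v2.png

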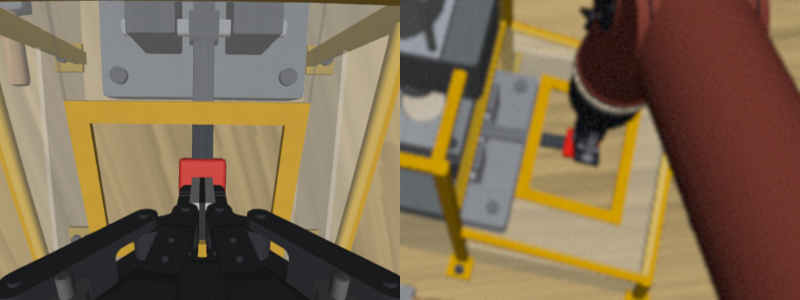

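arm_command(steps=[{"dp": [0.003,-0.0006,0],"rotation": [0,0,0]},{"dp": [0.003,-0.0006,0],"rotation": [0,0,0]},{"dp": [0.003,-0.0006,0],"rotation": [0,0,0]},{"dp": [0.003,-0.0006,0],"rotation": [0,0,0]},{"dp": [0.003,-0.0006,0],"rotation": [0,0,0]},{"dp": [0.002,-0.0003,0],"rotation": [0,0,0]},{"dp": [0.002,-0.0003,0],"rotation": [0,0,0]},{"dp": [0.002,-0.0003,0],"rotation": [0,0,0]},{"dp": [0.002,-0.0003,0],"rotation": [0,0,0]}])

```text
time_s: 5.2
eef_pos: [0.6139, -0.0589, 0.1147]
ee_rot: [[0.038, 0.289, 0.956], [0.115, 0.949, -0.292], [-0.993, 0.121, 0.003]]
ft_force: [-2.3, -0.4, 5.1]
width: -0.0003
```

```bash
python3 go.py .071 .002
```

```text
t 5.2 tcp [ 0.6139 -0.0589  0.1147] tips [ 0.6145 -0.0569  0.0978] w -0.0003 F [-2.3  -0.44  5.12]
joints [ 28.9  23.3 -29.5  97.6   5.2  60.  -17.8] target [ 0.6123 -0.0569  0.0879] dp tool [ 0.0268 -0.0018 -0.0022] rotvec deg [-0.05  0.16  0.03]
```

Contact: 5 N at tip height 98 mm. I continue slowly.

arm_command(steps=[{"dp": [0.003,-0.0005,-0.0005],"rotation": [0,0,0]},{"dp": [0.003,-0.0005,-0.0005],"rotation": [0,0,0]},{"dp": [0.003,-0.0004,0],"rotation": [0,0,0]},{"dp": [0.003,-0.0004,0],"rotation": [0,0,0]},{"dp": [0.003,-0.0004,0],"rotation": [0,0,0]},{"dp": [0.003,-0.0004,0],"rotation": [0,0,0]}])

```text
time_s: 5.8
eef_pos: [0.6135, -0.06, 0.0987]
ee_rot: [[0.04, 0.29, 0.956], [0.113, 0.949, -0.293], [-0.993, 0.12, 0.005]]
ft_force: [-2.8, 0.5, 5.4]
width: 0.0001
```

```bash
python3 go.py .071 .002
```

```text
t 5.8 tcp [ 0.6135 -0.06    0.0987] tips [ 0.6141 -0.0581  0.0819] w 0.0001 F [-2.84  0.51  5.36]
joints [ 28.7  24.1 -29.2  98.5   5.8  58.2 -18.1] target [ 0.6123 -0.0569  0.0879] dp tool [ 0.0111  0.0013 -0.0021] rotvec deg [-0.08  0.31  0.1 ]
```

arm_command(steps=[{"dp": [0.003,0,-0.0005],"rotation": [0,0,0]},{"dp": [0.003,0,-0.0005],"rotation": [0,0,0]},{"dp": [0.003,0,0],"rotation": [0,0,0]},{"dp": [0.003,0,0],"rotation": [0,0,0]},{"dp": [0.003,0,0],"rotation": [0,0,0]},{"dp": [0.003,0,0],"rotation": [0,0,0]}])

```text
time_s: 6.4
eef_pos: [0.6138, -0.0596, 0.0878]
ee_rot: [[0.041, 0.291, 0.956], [0.109, 0.95, -0.294], [-0.993, 0.117, 0.008]]
ft_force: [-19.0, -2.3, 38.2]
width: 0.0
```

```bash
python3 go.py .071 .002
```

```text
t 6.4 tcp [ 0.6138 -0.0596  0.0878] tips [ 0.6145 -0.0578  0.0709] w 0.0 F [-19.04  -2.29  38.2 ]
joints [ 28.3  24.8 -29.   99.    6.4  57.  -18.6] target [ 0.6123 -0.0569  0.0879] dp tool [ 0.0001  0.0022 -0.0023] rotvec deg [-0.15  0.46  0.31]
```

Lever is at its stop (tips 70.9 mm, force up to 38 N). I ease off, hold briefly, then withdraw.

arm_command(steps=[{"dp": [0,0,0],"rotation": [0,0,0]},{"dp": [0,0,0],"rotation": [0,0,0]},{"dp": [-0.002,0,0],"rotation": [0,0,0]},{"dp": [-0.003,0,0],"rotation": [0,0,0]},{"dp": [-0.005,0,0],"rotation": [0,0,0]},{"dp": [-0.01,0,0],"rotation": [0,0,0]},{"dp": [-0.01,0,0],"rotation": [0,0,0]},{"dp": [-0.01,0,0],"rotation": [0,0,0]},{"dp": [-0.01,0,0],"rotation": [0,0,0]},{"dp": [-0.015,0,0],"rotation": [0,0,0]},{"dp": [-0.02,0,0],"rotation": [0,0,0]},{"dp": [-0.02,0,0],"rotation": [0,0,0]},{"dp": [-0.02,0,0],"rotation": [0,0,0]},{"dp": [-0.02,0,0],"rotation": [0,0,0]},{"dp": [0,0,0],"rotation": [0,0,0]}])

```text
time_s: 7.9
eef_pos: [0.6077, -0.0766, 0.2472]
ee_rot: [[0.046, 0.29, 0.956], [0.108, 0.95, -0.294], [-0.993, 0.117, 0.012]]
ft_force: [0.7, 0.1, 0.1]
width: 0.0002
```

```bash
python3 go.py .2 .002
python3 - <<'E'
from fit import *
from rig import *
a=[capture(n) for n in("wrist","side")]
c=a[0]; s=score(c)[1]
for q,z,l in((-.125,.071,"down"),(.125,.101,"rest")):
    r=run(lambda p:cost([c],[s],[pad(p,q=q,z=z)]),[.6123,-.0568,1.277]); print(l,r.x.round(4),r.fun)
b=[x["pixels"] for x in a]
im=np.hstack([cv2.resize(b[0],(400,300)),cv2.resize(b[1][110:230,160:320],(400,300))])
cv2.imwrite("pics/v3.png",im[:,:,::-1])
E
```

```text
t 7.9 tcp [ 0.6077 -0.0766  0.2472] tips [ 0.6085 -0.0748  0.2303] w 0.0002 F [0.68 0.07 0.07]
joints [ 31.4  16.3 -30.1  89.8   1.9  73.6 -15.1] target [ 0.6123 -0.0569  0.2169] dp tool [ 0.0325  0.0166 -0.0018] rotvec deg [-0.1   0.73  0.29]
down [ 0.6126 -0.0574  1.2701] -0.5444688097308932
rest [ 0.6135 -0.0553  1.257 ] -0.46357960446277086
```

View pics/v3.png

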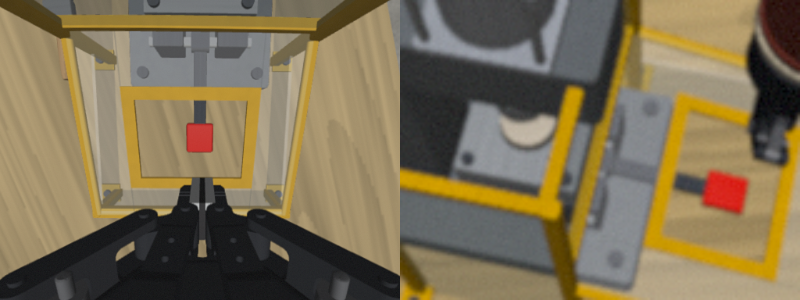

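Paddle is visibly lower, the puck stands in the die mouth, and the fingers are clear. One numeric check on lever angle before handing in.

Run:
```python
from fit import *
from rig import *
C=[capture(n) for n in("wrist","side")]; S=[score(c)[1] for c in C]
for th in(0,.1,.15,.2,.225,.25,.275,.3):
    r=run(lambda p:cost(C,S,[pad(p,q=.125-th,z=.101-.12*th)]),[.6123,-.0568,1.277]); print(th,r.x.round(4),round(r.fun,4))
print(get_state()["qvel"].round(2))
```

```text
0 [ 0.6114 -0.0554  1.2665] -0.7666
0.1 [ 0.6113 -0.0562  1.2463] -0.9225
0.15 [ 0.6116 -0.0562  1.2387] -1.006
0.2 [ 0.6121 -0.0569  1.2407] -1.0777
0.225 [ 0.6125 -0.0571  1.2496] -1.0995
0.25 [ 0.6125 -0.0576  1.2516] -1.1111
0.275 [ 0.6126 -0.0578  1.2555] -1.1109
0.3 [ 0.6127 -0.0581  1.2619] -1.0874
[-0.13  0.56  0.16  0.43  0.07 -0.04  0.02]
```

Best fit is 0.25–0.275 rad, so the lever is at its stop.

```bash
python3 -c "from rig import *; print(close_job())"
```

```text
the job is handed in; nothing more can be done
None
```

I pressed the red paddle down to its stop through the hand opening with closed fingers, then withdrew straight out and handed the job in at about 8 s. The hand-in gives no verdict.

- **Lever:** at the stop the fingertips were 70.9 mm above the bench (71 mm expected) with 38 N upward on the tool. After withdrawing, a fit to the wrist and side pictures put the lever at 0.25–0.275 rad, so at its stop.
- **Puck:** it could be seen standing in the mouth of the die, but I did not measure its height or tilt.
- **Contacts:** forces stayed near zero until I met the paddle and again once I was out, so nothing suggests I touched the guard. I did not re-measure the loose things; the fingertips passed over that side at 0.2 m or higher.
- **Force:** the push at the stop was higher than needed, about 43 N in total with the sideways part, through the fingers. That is well under the 120 N wrist limit. The 40 N limit is for the arm and gripper body, which as far as I could see touched nothing.

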